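# Put the small cups away in the chest's secret drawer

## Task

Feel along the ledge on the wooden chest's front edge for the hidden recess and press the catch in it, so that the secret drawer springs out. Stand every small straight brown cup on the counter in a pocket of its own in the drawer, mouth down as it is now and fully down in the pocket, then push the drawer shut fully home until it latches and stays shut. Leave everything else on the counter where it is.

Things in the scene. Friction and masses are not known exactly. Their poses are not given: they have to be found in the camera images.
- chest: fixed wooden chest, 302 mm wide (y), 210 deep (x), 102 high; origin at the centre of its underside; x points from its front to its rear, z up. A ledge of dark wood runs along its front top edge, 84 mm above the counter, 44 mm wide, level with the front face and open to the front; behind it and past both its ends the chest rises 18 mm higher
- ledge_right (a point): end of the ledge towards the chest's -y, on the ledge's centre line, at its surface; axes are the chest's. The ledge is 260 mm long: five equal tiles of 52 mm in a row. Four are plain; one, any of the five, has in its middle a recess 46 mm along the ledge by 40 mm, 12 mm deep, whose place is not told but can be felt (or seen). The recess's floor, of the same dark wood, is the catch plate
- ledge_left (a point): the other end (chest's +y) of the same ledge, 260 mm from ledge_right; same axes
- catch (a joint): catch plate at the bottom of the recess: 0 at rest, 0.005 m fully down; a spring pushes it back up (about 3.5 N at rest, 7 N fully down). Past about 0.0025 m it frees the drawer. It may dip by itself as the drawer clicks shut
- drawer (a joint): the chest's hidden drawer, under the ledge: 0 shut and latched, 0.130 m fully out (towards the chest's -x). Once the catch is pressed a spring (about 5 N all along) drives it fully out in a second or so. Pushed home (up to about 10 N near the end) it latches at 0; it can go 4 mm past that to a stop. If not latched it comes out again
- drawer_front (a point): middle of the front face of the moulding on the drawer's front panel, 54 mm above the counter; moves with the drawer; axes are the chest's. The panel is 280 mm wide, 10 mm thick, from 4 to 62 mm above the counter, without handle; shut, it is level with the chest's front. The moulding runs along its top, 250 mm long, 46 to 62 mm above the counter, and stands 16 mm proud of it
- pocket1 (a point): centre of the floor of pocket 1 in the drawer (1 to 5 from the chest's -y end, 54 mm apart; each a square 50 x 50 mm well 12 mm deep, floor 8 mm above the counter). Moves with the drawer; axes are the chest's. The drawer is 116 mm long (x) inside, pockets on its middle line, walls up to 44 mm above the counter. Reached only while the drawer is out
- pocket2 (a point): centre of the floor of pocket 2 in the drawer (1 to 5 from the chest's -y end, 54 mm apart; each a square 50 x 50 mm well 12 mm deep, floor 8 mm above the counter). Moves with the drawer; axes are the chest's. The drawer is 116 mm long (x) inside, pockets on its middle line, walls up to 44 mm above the counter. Reached only while the drawer is out
- pocket3 (a point): centre of the floor of pocket 3 in the drawer (1 to 5 from the chest's -y end, 54 mm apart; each a square 50 x 50 mm well 12 mm deep, floor 8 mm above the counter). Moves with the drawer; axes are the chest's. The drawer is 116 mm long (x) inside, pockets on its middle line, walls up to 44 mm above the counter. Reached only while the drawer is out
- pocket4 (a point): centre of the floor of pocket 4 in the drawer (1 to 5 from the chest's -y end, 54 mm apart; each a square 50 x 50 mm well 12 mm deep, floor 8 mm above the counter). Moves with the drawer; axes are the chest's. The drawer is 116 mm long (x) inside, pockets on its middle line, walls up to 44 mm above the counter. Reached only while the drawer is out
- pocket5 (a point): centre of the floor of pocket 5 in the drawer (1 to 5 from the chest's -y end, 54 mm apart; each a square 50 x 50 mm well 12 mm deep, floor 8 mm above the counter). Moves with the drawer; axes are the chest's. The drawer is 116 mm long (x) inside, pockets on its middle line, walls up to 44 mm above the counter. Reached only while the drawer is out
- cup1: small straight terracotta-coloured stoneware cup without handle, 44 mm diameter, 50 mm high, 0.08 to 0.17 kg, standing mouth down with its closed foot up. Origin: centre of the mouth (its lower end); z points up towards the foot. May be absent (None)
- cup2: small straight terracotta-coloured stoneware cup without handle, 44 mm diameter, 50 mm high, 0.08 to 0.17 kg, standing mouth down with its closed foot up. Origin: centre of the mouth (its lower end); z points up towards the foot. May be absent (None)
- cup3: small straight terracotta-coloured stoneware cup without handle, 44 mm diameter, 50 mm high, 0.08 to 0.17 kg, standing mouth down with its closed foot up. Origin: centre of the mouth (its lower end); z points up towards the foot. May be absent (None)
- cup4: small straight terracotta-coloured stoneware cup without handle, 44 mm diameter, 50 mm high, 0.08 to 0.17 kg, standing mouth down with its closed foot up. Origin: centre of the mouth (its lower end); z points up towards the foot. May be absent (None)
- cup5: small straight terracotta-coloured stoneware cup without handle, 44 mm diameter, 50 mm high, 0.08 to 0.17 kg, standing mouth down with its closed foot up. Origin: centre of the mouth (its lower end); z points up towards the foot. May be absent (None)
- bowl: bystander, not to be disturbed: white bowl, 90 mm across, 40 mm high; origin at the centre of its underside
- mug: bystander, not to be disturbed: big white mug with handle, 80 mm across, 90 mm high; origin at the centre of its underside
- pepper: bystander, not to be disturbed: black jar with wooden cap, 48 mm across, 90 mm high; origin at the centre of its underside
- spoon: bystander, not to be disturbed: wooden spoon, 170 mm, lying; origin near its middle
- lemon: bystander, not to be disturbed: lemon standing on end, 54 mm across, 58 mm high; origin at the centre of its underside
Mind the look-alikes: they are no part of the job. Leave any turquoise look-alike of the cup2 alone.

How it is judged:
By the outcome, as a careful person would: the job done as asked, in the order asked, and still so for the second after the job is handed in, with the robot touching nothing.
Of cup1, cup2, cup3, cup4, cup5 only 3 to 5 are there at a start; the rules pass over those that are not, and their reading is None.
At some moment in a run one of cup1, cup2, cup3, cup4, cup5 may be knocked a few centimetres aside while the robot is not near it.
It also fails if it takes over 210 s, if anything falls off the work surface, if the arm or the gripper's body presses on something with over 40 N, if the wrist force passes 120 N, or if a joint passes its speed limit or range.

## Robot

A 6-joint arm with a two-finger parallel gripper is mounted at the origin on the work surface. World frame = base frame: x ahead of the robot, y to its left, z up, the work surface at z = 0. Lengths are in m, angles in rad, forces in N, time in s.
With the tool pointing down it reaches from about 0.2 to 0.875 m from the base axis. Payload 3.4 kg.
Tool frame: the origin (TCP) lies between the finger pads; the fingertips stand 25 mm ahead of it and the grasp point (between the pads) lies 6 mm ahead of it (r.nose_length is the z of the fingertips in the tool frame, in m); z points along the fingers, x is the direction in which the jaws open and shut, and the axes are right-handed (so a half turn about z gives the same grasp; the last joint's range is limited). The gripper opens to 94 mm and grips with 3 to 60 N. Pads are 16 mm wide; open, the fingers measure 119 mm over their backs; the gripper's body (75 mm by 177 mm) begins 78 mm behind the grasp point.
Start: joints at [-1.328, 0.276, 1.505, -0, 1.361, -0.121], TCP at [0.205, -0.537, 0.23] pointing down, gripper open.
Joint ranges: [-2.89, 2.89], [-0.75, 2.08], [0.22, 2.7], [-1.18, 4.32], [0.11, 2.71], [-2.7, 2.7]. Speed limits (rad/s): [2.57, 2.57, 3.14, 3.14, 3.14, 3.14].

## Interface

Orientations are given as a unit quaternion [w, x, y, z].
In Python, from plant import r, gripper_to, inverse_kinematics, vision, models, telemetry gives the robot as it stands. Calls block until the motion is done:
- r.move_to(position, orientation): joint-space move of the TCP to a pose.
- r.move_l(position, rot=None, vel=0.15, guard=None): straight line of the TCP; rot=None keeps the orientation; vel is the mean speed in m/s. With guard (N) it stops when the force on the tool has changed by that much, and returns True; else False.
- r.movej(angles): joint-space move.
- gripper_to(opening, f_grip=None): finger opening in m; f_grip is the grip in N (None keeps the last); returns when the fingers have stopped.
- r.hold(seconds).
- inverse_kinematics(position, orientation): joint angles nearest the present ones, or None.
- vision.snapshot(name): name is "side" or "top"; returns the picture (400x640x3 uint8, red, green, blue); there is no depth.
- vision.get_calibration(name): a dict with "fx", "fy", "cx", "cy" (pixels), "D" ([k1, k2, p1, p2, k3] as OpenCV has them; the pictures are not rectified), "position" and "orientation" of the camera in the world. Camera axes: x right, y down, z forward; pixel columns grow to the right and rows downward; lengths in m; the calibration is good to about 2 mm. A picture is of the moment at which its call begins. get_calibration takes no time and is no camera call.
A pose or a line that the arm cannot do raises r.PlanningError and nothing moves.
- r.sign_off(): hands the job in, once; it reports no verdict.
Trained networks look in the newest picture that a camera, given by its name, has taken for a name from the list of things; names that differ only in an ending like _2 or _b are one class to them, and where a whole thing is asked for, a point or a joint stands for the part that bears it (a point fixed in the world has none). Each returns a list of dicts, best first, with "score" (0 to 1); they miss things now and then, are a little off and sometimes report something else, mostly with a low value. They report only what shows in the picture. A call takes as long as a camera call. They do not tell look-alikes from the thing itself.
- models.boxes_of(thing, camera): "at" ([x, y, z] in m, in world coordinates, good to about 4 mm: the middle of the surface that is visible of it).
- models.regions_of(thing, camera): "pixels" (400x640 bool, what is visible of it).
- models.mark_of(thing, camera): "at" ([x, y, z] in m, in world coordinates, good to about 4 mm: a listed point, or the origin of a listed thing).
Readings, each from a call of its own:
- telemetry.current_t(): time.
- telemetry.current_joints(): joint angles.
- telemetry.current_dq(): joint speeds.
- telemetry.current_joint_efforts(): joint torques, N m.
- telemetry.current_ee_pos(): TCP position.
- telemetry.current_tool_rot(): TCP orientation.
- telemetry.current_wrist_force(): force on the tool from outside, world axes, zero at the start.
- telemetry.current_torque(): the same for the moment, N m.
- telemetry.current_opening(): finger opening in m.
Only numpy, scipy, OpenCV 4.12 (cv2) and the standard library are available. Lean on these libraries where they do the work, as an engineer would, in place of code of your own. Each camera call takes 0.05 s, during which the arm holds its last target.

## Working session

There is one attempt and no reset: what is moved stays moved. The work goes in short steps, each a Python script; the robot and the scene stay as the last script left them, time stands still between calls to the robot, and variables do not carry over. Pictures are saved under pics/ and viewed, and the job is handed in when it is done.

```bash
ls; mkdir -p pics; python3 - <<'E'
from plant import r, vision, models, telemetry
import cv2
print(telemetry.current_t())
for n in("side","top"):
    im=vision.snapshot(n); cv2.imwrite(f"pics/{n}0.png",im[:,:,::-1])
    print(n,vision.get_calibration(n))
    for th in("chest","cup1","bowl","mug","pepper","spoon","lemon","ledge_left","ledge_right","drawer_front"):
        try:
            print(th,[(round(d["score"],2),[round(float(x),3) for x in d["at"]]) for d in models.mark_of(th,n)])
        except Exception as e: print(th,e)
print(telemetry.current_t())
E
```

```text
pics
0.0
side {'fx': 518.6755697534809, 'fy': 518.6755697534809, 'cx': 317.75437376441613, 'cy': 202.99277933295713, 'D': array([-0.0008483,  0.       ,  0.       ,  0.       ,  0.       ]), 'position': array([0.4897314 , 1.05353633, 1.1206002 ]), 'orientation': array([ 0.00229612, -0.02966178,  0.9213012 , -0.38770995])}
chest []
cup1 [(0.73, [0.47, -0.278, 0.004]), (0.7, [0.59, -0.349, 0.002]), (0.68, [0.338, -0.202, -0.0]), (0.67, [0.436, 0.248, 0.003]), (0.4, [0.684, -0.275, -0.0])]
bowl [(0.88, [0.332, -0.203, -0.0])]
mug [(0.89, [0.632, 0.427, 0.001]), (0.44, [0.437, 0.247, -0.001])]
pepper [(0.89, [0.475, -0.446, -0.001])]
spoon [(0.73, [0.729, -0.047, -0.002]), (0.47, [0.349, -0.398, 0.005])]
lemon [(0.74, [0.337, 0.379, 0.0]), (0.7, [0.613, -0.043, 0.051])]
ledge_left [(0.72, [0.648, 0.089, 0.086])]
ledge_right [(0.56, [0.647, -0.176, 0.083])]
drawer_front [(0.7, [0.614, -0.037, 0.054])]
top {'fx': 516.4847030825615, 'fy': 516.4847030825615, 'cx': 315.1872918204858, 'cy': 199.66951360857732, 'D': array([-0.01133883,  0.        ,  0.        ,  0.        ,  0.        ]), 'position': array([ 0.29066463, -0.02017263,  1.42252001]), 'orientation': array([-0.06812948,  0.70633601, -0.7024876 ,  0.05439667])}
chest [(0.66, [0.729, -0.044, 0.003])]
cup1 [(0.81, [0.438, 0.244, -0.007]), (0.77, [0.682, -0.276, 0.0]), (0.58, [0.462, -0.278, 0.004]), (0.55, [0.594, -0.343, -0.001])]
bowl [(0.93, [0.336, -0.201, -0.003])]
mug [(0.89, [0.626, 0.43, 0.002]), (0.3, [0.34, -0.202, 0.001])]
pepper [(0.57, [0.481, -0.441, -0.003])]
spoon [(0.9, [0.349, -0.4, 0.004])]
lemon [(0.84, [0.337, 0.381, -0.0])]
ledge_left [(0.74, [0.646, 0.093, 0.085])]
ledge_right [(0.78, [0.642, -0.177, 0.082])]
drawer_front [(0.68, [0.607, -0.046, 0.056])]
1.1
```

View pics/side0.png

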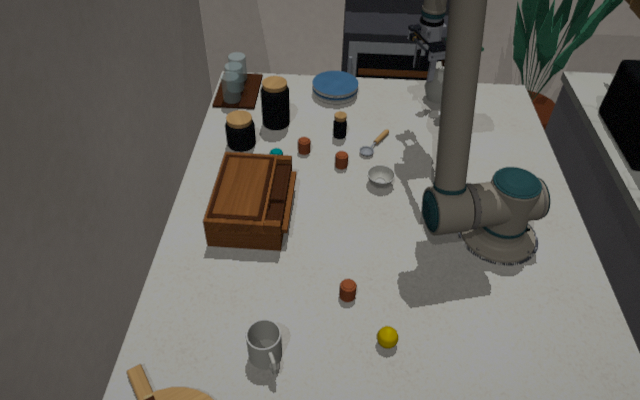

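View pics/top0.png

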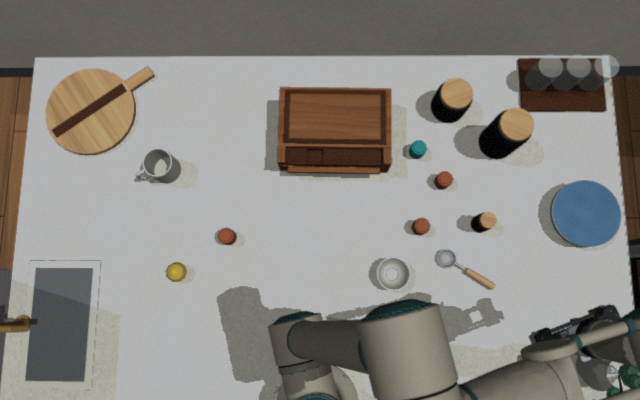

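```bash
python3 - <<'E'
import cv2,numpy as np
a=cv2.imread("pics/top0.png");b=cv2.imread("pics/side0.png")
c1=cv2.resize(a[75:185,265:405],(700,550),interpolation=cv2.INTER_CUBIC)
c1=np.clip(c1*2.0,0,255).astype(np.uint8)
cv2.imwrite("pics/c1.png",c1)
c2=cv2.resize(b[120:260,190:390],(800,560),interpolation=cv2.INTER_CUBIC)
cv2.imwrite("pics/c2.png",np.clip(c2*1.7,0,255).astype(np.uint8))
c3=cv2.resize(a[120:250,380:520],(700,560),interpolation=cv2.INTER_CUBIC)
cv2.imwrite("pics/c3.png",c3)
E
```

```text
(no output)
```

View pics/c1.png

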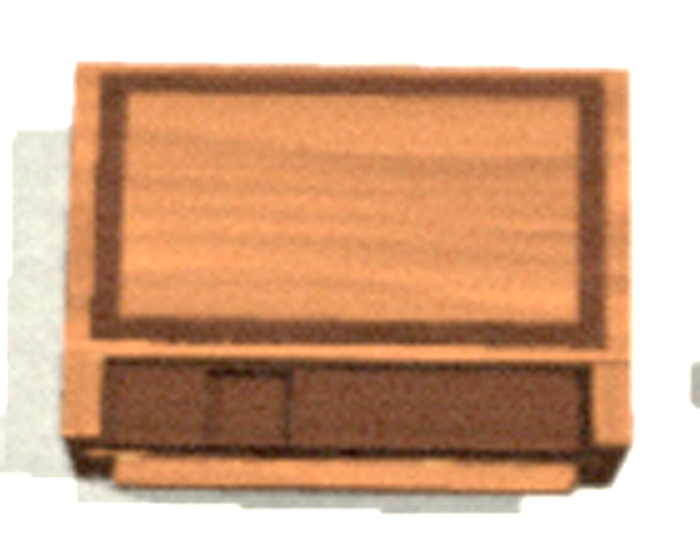

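View pics/c2.png

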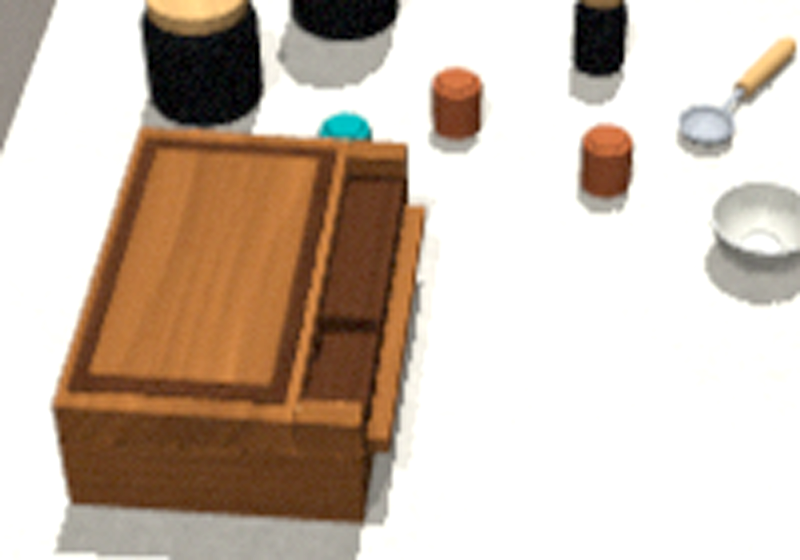

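View pics/c3.png

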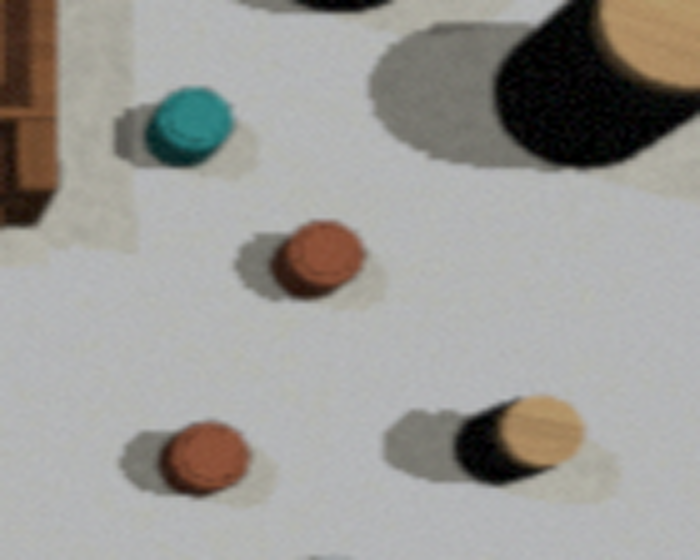

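```bash
cat > h.py <<'E'
import numpy as np, cv2
from scipy.spatial.transform import Rotation as R
from scipy.optimize import least_squares
from plant import r, gripper_to, inverse_kinematics, vision, models, telemetry
def cam(n):
    c=vision.get_calibration(n); q=c["orientation"]
    Rw=R.from_quat([q[1],q[2],q[3],q[0]]).as_matrix()
    K=np.array([[c["fx"],0,c["cx"]],[0,c["fy"],c["cy"]],[0,0,1]])
    return K,np.array(c["D"]),Rw,np.array(c["position"])
def proj(n,P):
    K,D,Rw,p=cam(n); rv=cv2.Rodrigues(Rw.T)[0]
    return cv2.projectPoints(np.atleast_2d(P).astype(float),rv,-Rw.T@p,K,D)[0][:,0]
def ray_z(n,uv,z):
    K,D,Rw,p=cam(n)
    a=cv2.undistortPoints(np.array([[uv]],float),K,D)[0,0]
    d=Rw@np.array([a[0],a[1],1]); return p+d*(z-p[2])/d[2]
E
python3 - <<'E'
from h import *
top=(np.array([[78,63],[630,70],[630,443],[65,440]])+.5)/5-.5+[265,75]
side=(np.array([[57,405],[142,130],[405,147],[362,405]])+.5)/4-.5+[190,120]
loc=np.array([[.105,.151,.102],[.105,-.151,.102],[-.105,-.151,.102],[-.105,.151,.102]])
def W(p,L): 
    c,s=np.cos(p[2]),np.sin(p[2]); return np.c_[p[0]+c*L[:,0]-s*L[:,1],p[1]+s*L[:,0]+c*L[:,1],L[:,2]]
for sel in("top","side","both"):
    f=lambda p:np.r_[(proj("top",W(p,loc))-top).ravel()*(sel!="side"),(proj("side",W(p,loc))-side).ravel()*(sel!="top")]
    s=least_squares(f,[.73,-.044,0]);print(sel,s.x,np.round(s.fun,1))
    p=s.x
    print(W(p,np.array([[-.083,-.13,.084],[-.083,.13,.084],[-.083,.052,.084],[-.121,0,.054]])).round(4))
E
```

```text
top [ 0.7245036  -0.04391859 -0.0109238 ] [-1.  -0.2  0.6 -0.5  1.2  0.8 -0.8 -0.1  0.   0.   0.  -0.   0.  -0.
  0.   0. ]
[[ 0.6401 -0.173   0.084 ]
 [ 0.6429  0.087   0.084 ]
 [ 0.6421  0.009   0.084 ]
 [ 0.6035 -0.0426  0.054 ]]
side [ 0.72848479 -0.04769224  0.00168692] [-0.  -0.   0.  -0.   0.  -0.   0.  -0.  -0.3 -0.5 -1.  -1.7  0.4 -2.6
  0.9  3.6]
[[ 0.6457 -0.1778  0.084 ]
 [ 0.6453  0.0822  0.084 ]
 [ 0.6454  0.0042  0.084 ]
 [ 0.6075 -0.0479  0.054 ]]
both [ 0.72619873 -0.04489951 -0.00607036] [-0.8 -0.6  0.7 -1.4  1.7 -0.1 -0.2 -0.5 -0.1  0.  -0.1 -1.3  1.4 -1.8
  1.2  4.6]
[[ 0.6424 -0.1744  0.084 ]
 [ 0.644   0.0856  0.084 ]
 [ 0.6435  0.0076  0.084 ]
 [ 0.6052 -0.0442  0.054 ]]
```

```bash
python3 - <<'E'
from h import *
top=(np.array([[78,63],[630,70],[630,443],[65,440]])+.5)/5-.5+[265,75]
side=(np.array([[57,405],[142,130],[405,147],[362,423]])+.5)/4-.5+[190,120]
loc=np.array([[.105,.151,.102],[.105,-.151,.102],[-.105,-.151,.102],[-.105,.151,.102]])
def W(p,L): 
    c,s=np.cos(p[2]),np.sin(p[2]); return np.c_[p[0]+c*L[:,0]-s*L[:,1],p[1]+s*L[:,0]+c*L[:,1],L[:,2]]
for sel in("top","side","both"):
    f=lambda p:np.r_[(proj("top",W(p,loc))-top).ravel()*(sel!="side"),(proj("side",W(p,loc))-side).ravel()*(sel!="top")]
    s=least_squares(f,[.73,-.044,0]);print(sel,s.x,np.round(s.fun,1))
    p=s.x
    print(W(p,np.array([[-.083,-.13,.084],[-.083,.13,.084],[-.083,.052,.084],[-.121,0,.054]])).round(4))
L=np.array([[-.121,-.125,.062],[-.121,.125,.062],[-.105,-.13,.084],[-.105,.13,.084],[-.061,-.13,.084],[-.061,.13,.084],[-.063,.029,.084],[-.063,.075,.084],[-.105,.151,0],[.105,.151,0],[-.105,-.151,0]])
P=W(p,np.r_[loc,L])
for n,(ou,ov,sx,N) in dict(top=(265,75,5,"c1"),side=(190,120,4,"c2")).items():
    im=cv2.imread(f"pics/{N}.png")
    for q in proj(n,P): cv2.circle(im,tuple(int(round(t)) for t in ((q+.5-[ou,ov])*sx-.5)),3,(255,255,0),-1)
    cv2.imwrite(f"pics/{N}_ov.png",im)
E
```

```text
top [ 0.7245036  -0.04391859 -0.0109238 ] [-1.  -0.2  0.6 -0.5  1.2  0.8 -0.8 -0.1  0.   0.   0.  -0.   0.  -0.
  0.   0. ]
[[ 0.6401 -0.173   0.084 ]
 [ 0.6429  0.087   0.084 ]
 [ 0.6421  0.009   0.084 ]
 [ 0.6035 -0.0426  0.054 ]]
side [ 0.72754779 -0.04242326 -0.00707599] [-0.  -0.  -0.  -0.   0.  -0.  -0.  -0.  -0.8  0.6 -0.6 -0.8  0.9 -1.3
  0.5  0.8]
[[ 0.6436 -0.1718  0.084 ]
 [ 0.6455  0.0882  0.084 ]
 [ 0.6449  0.0102  0.084 ]
 [ 0.6066 -0.0416  0.054 ]]
both [ 0.72599679 -0.04337073 -0.00972309] [-1.2 -0.7  0.3 -1.1  1.   0.1 -0.9 -0.6 -0.3  0.3  0.1 -1.   1.6 -1.4
  1.   0.6]
[[ 0.6417 -0.1726  0.084 ]
 [ 0.6443  0.0874  0.084 ]
 [ 0.6435  0.0094  0.084 ]
 [ 0.605  -0.0422  0.054 ]]
```

View pics/c1_ov.png

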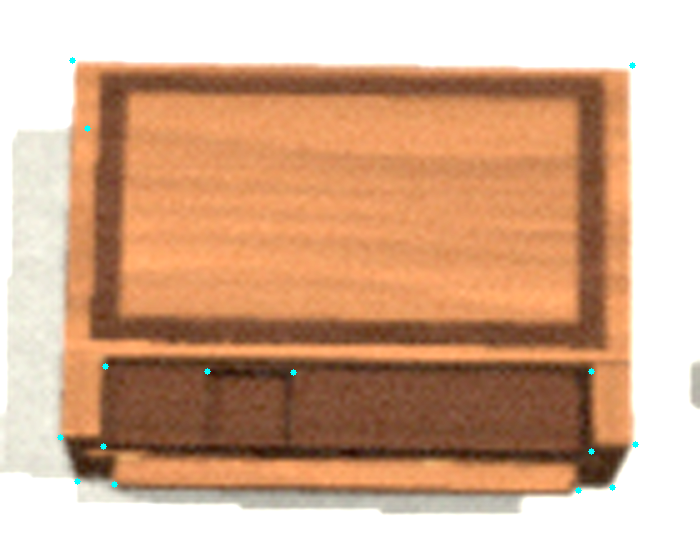

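View pics/c2_ov.png

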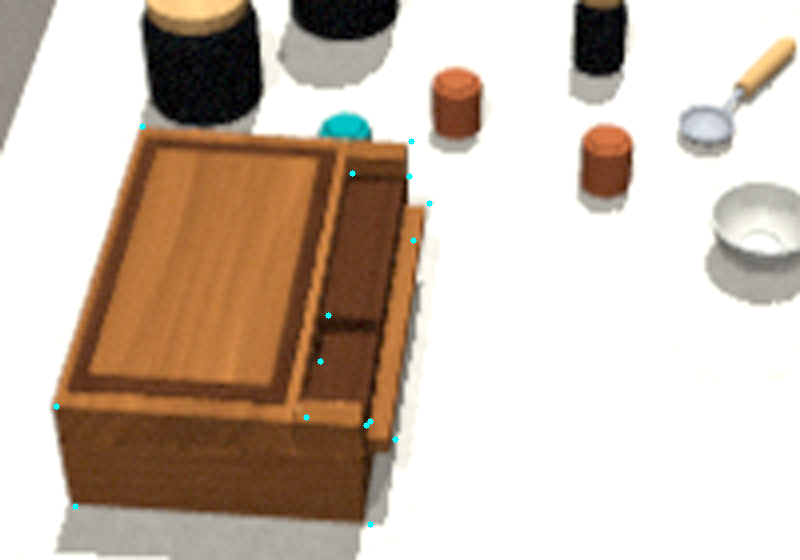

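```bash
cat >> h.py <<'E'
CH=np.array([0.726,-0.0434]); YAW=-0.0097
def c2w(x,y,base=None,yaw=None):
    b=CH if base is None else base; a=YAW if yaw is None else yaw
    c,s=np.cos(a),np.sin(a); return np.array([b[0]+c*x-s*y,b[1]+s*x+c*y])
def down(a):  # tool x at world yaw a, pointing down
    M=np.array([[np.cos(a),np.sin(a),0],[np.sin(a),-np.cos(a),0],[0,0,-1]]).T
    q=R.from_matrix(M.T if False else np.column_stack([[np.cos(a),np.sin(a),0],[np.sin(a),-np.cos(a),0],[0,0,-1]])).as_quat()
    return np.array([q[3],q[0],q[1],q[2]])
def st(): 
    print("t",round(telemetry.current_t(),2),"p",np.round(telemetry.current_ee_pos(),4),"F",np.round(telemetry.current_wrist_force(),1),"open",round(telemetry.current_opening(),4))
E
python3 - <<'E'
from h import *
print("jarbase",ray_z("side",(276,124),0),ray_z("side",(241,146),0), "front", ray_z("side",(276,128),0))
print(telemetry.current_tool_rot(), r.nose_length)
for p in [(0.6435,.0094,.13),(.44,.246,.06),(.466,-.278,.06),(.592,-.346,.06),tuple(c2w(-.2,.108))+(.06,),tuple(c2w(-.2,-.108))+(.06,)]:
    for a in(YAW,YAW+np.pi/2,YAW-np.pi/2,YAW+np.pi):
        q=inverse_kinematics(list(p),down(a)); print(p,round(a,2),None if q is None else np.round(q,2))
E
```

```text
jarbase [ 0.708623   -0.49090064  0.        ] [ 0.81455673 -0.35268882  0.        ] front [ 0.70583929 -0.46656778  0.        ]
[ 3.41576745e-05  8.23362417e-01 -5.67515928e-01  2.58833297e-05] 0.025
(0.6435, 0.0094, 0.13) -0.01 [-0.09  0.44  1.5  -0.    1.2  -0.08]
(0.6435, 0.0094, 0.13) 1.56 [-0.09  0.44  1.5  -0.    1.2  -1.65]
(0.6435, 0.0094, 0.13) -1.58 [-0.09  0.44  1.5  -0.    1.2   1.49]
(0.6435, 0.0094, 0.13) 3.13 None
(0.44, 0.246, 0.06) -0.01 [ 0.37  0.33  1.9  -0.    0.91  0.38]
(0.44, 0.246, 0.06) 1.56 [ 0.37  0.33  1.9  -0.    0.91 -1.19]
(0.44, 0.246, 0.06) -1.58 [ 0.37  0.33  1.9  -0.    0.91  1.95]
(0.44, 0.246, 0.06) 3.13 None
(0.466, -0.278, 0.06) -0.01 [-0.67  0.38  1.82 -0.    0.94 -0.66]
(0.466, -0.278, 0.06) 1.56 [-0.67  0.38  1.82 -0.    0.94 -2.23]
(0.466, -0.278, 0.06) -1.58 [-0.67  0.38  1.82 -0.    0.94  0.91]
(0.466, -0.278, 0.06) 3.13 [-0.67  0.38  1.82 -0.    0.94  2.49]
(0.592, -0.346, 0.06) -0.01 [-0.63  0.56  1.48 -0.    1.1  -0.62]
(0.592, -0.346, 0.06) 1.56 [-0.63  0.56  1.48 -0.    1.1  -2.19]
(0.592, -0.346, 0.06) -1.58 [-0.63  0.56  1.48 -0.   
[... 239 characters left out ...]
.06653488875754784), 0.06) 1.56 [-0.01  0.36  1.85 -0.    0.93 -1.57]
(np.float64(0.5270569924981892), np.float64(0.06653488875754784), 0.06) -1.58 [-0.01  0.36  1.85 -0.    0.93  1.58]
(np.float64(0.5270569924981892), np.float64(0.06653488875754784), 0.06) 3.13 None
(np.float64(0.5249618253542625), np.float64(-0.14945494960212827), 0.06) -0.01 [-0.4   0.38  1.81 -0.    0.95 -0.4 ]
(np.float64(0.5249618253542625), np.float64(-0.14945494960212827), 0.06) 1.56 [-0.4   0.38  1.81 -0.    0.95 -1.97]
(np.float64(0.5249618253542625), np.float64(-0.14945494960212827), 0.06) -1.58 [-0.4   0.38  1.81 -0.    0.95  1.18]
(np.float64(0.5249618253542625), np.float64(-0.14945494960212827), 0.06) 3.13 None
```

```bash
cat > s1.py <<'E'
from h import *
q=down(YAW)
gripper_to(0.0,20)
# yaw: feel the rear wall of the ledge at both ends (tip z .093)
xs=[]
first=True
for yl in(-.10,.0):
    a=c2w(-.086,yl)
    if first: r.move_to([a[0]-.03,a[1],.22],q); first=False
    else: r.move_l([a[0],a[1],.135],vel=.15)
    r.move_l([a[0],a[1],.119],vel=.08); st()
    b=c2w(-.055,yl)
    g=r.move_l([b[0],b[1],.119],vel=.02,guard=4); print("touch",g); st()
    xs.append(telemetry.current_ee_pos()[:2])
    r.move_l([a[0],a[1],.119],vel=.1); r.move_l([a[0],a[1],.135],vel=.1)
print(xs, "yaw", -np.arctan2(xs[1][0]-xs[0][0],xs[1][1]-xs[0][1]))
E
python3 s1.py
```

```text
t 6.02 p [ 0.6393 -0.1427  0.1197] F [-0.4 -0.5  0.1] open 0.0002
touch True
t 6.92 p [ 0.6548 -0.1427  0.1187] F [-1.  -0.6  4.2] open 0.0004
t 8.7 p [ 0.6394 -0.0432  0.1181] F [-0.1  0.5  0.1] open 0.0003
touch True
t 9.62 p [ 0.6564 -0.0427  0.1187] F [-0.8 -0.6  4.7] open 0.0006
[array([ 0.6548378 , -0.14273587]), array([ 0.65644579, -0.04266714])] yaw -0.016067378345817666
```

```bash
cat > s2.py <<'E'
from h import *
q=down(YAW)
a=c2w(-.083,.052)
r.move_l([a[0],a[1],.135],vel=.1)
r.move_l([a[0],a[1],.112],vel=.04,guard=6); st()
g=r.move_l([a[0],a[1],.0995],vel=.02,guard=3); print("feel",g); st()
g=r.move_l([a[0],a[1],.089],vel=.015,guard=14); print("press",g); st()
r.hold(1.5); st()
r.move_l([a[0],a[1],.103],vel=.05); st()
im=vision.snapshot("side"); cv2.imwrite("pics/side1.png",im[:,:,::-1])
im=vision.snapshot("top"); cv2.imwrite("pics/top1.png",im[:,:,::-1])
for n in("side","top"):
  for th in("drawer_front","pocket1","pocket2","pocket3","pocket4","pocket5"):
    print(n,th,[(round(d["score"],2),np.round(d["at"],3)) for d in models.mark_of(th,n)][:2])
E
python3 s2.py
```

```text
t 11.64 p [0.6436 0.0094 0.112 ] F [ 0.5 -0.2  0.2] open 0.0005
feel False
t 12.42 p [0.6436 0.0094 0.0995] F [-0.2  0.3  0.2] open 0.0006
press True
t 13.02 p [0.6438 0.0094 0.0926] F [-1.7 -0.2  7.1] open 0.0002
t 14.52 p [0.6438 0.0094 0.0927] F [-1.4  0.6  7.2] open 0.0005
t 14.9 p [0.6434 0.0094 0.103 ] F [ 0.1 -0.5  0.1] open 0.0002
side drawer_front [(0.7, array([ 0.483, -0.042,  0.051]))]
side pocket1 [(0.94, array([0.559, 0.01 , 0.009])), (0.93, array([ 0.564, -0.098,  0.007]))]
side pocket2 [(0.94, array([0.559, 0.01 , 0.009])), (0.93, array([ 0.564, -0.098,  0.007]))]
side pocket3 [(0.94, array([0.559, 0.01 , 0.009])), (0.93, array([ 0.564, -0.098,  0.007]))]
side pocket4 [(0.94, array([0.559, 0.01 , 0.009])), (0.93, array([ 0.564, -0.098,  0.007]))]
side pocket5 [(0.94, array([0.559, 0.01 , 0.009])), (0.93, array([ 0.564, -0.098,  0.007]))]
top drawer_front [(0.6, array([ 0.477, -0.042,  0.06 ]))]
top pocket1 [(0.71, array([ 0.561, -0.147,  0.002])), (0.66, array([ 0.562, -0.099,  0.008]))]
top pocket2 [(0.71, array([ 0.561, -0.147,  0.002])), (0.66, array([ 0.562, -0.099,  0.008]))]
top pocket3 [(0.71, array([ 0.561, -0.147,  0.002])), (0.66, array([ 0.562, -0.099,  0.008]))]
top pocket4 [(0.71, array([ 0.561, -0.147,  0.002])), (0.66, array([ 0.562, -0.099,  0.008]))]
top pocket5 [(0.71, array([ 0.561, -0.147,  0.002])), (0.66, array([ 0.562, -0.099,  0.008]))]
```

View pics/side1.png

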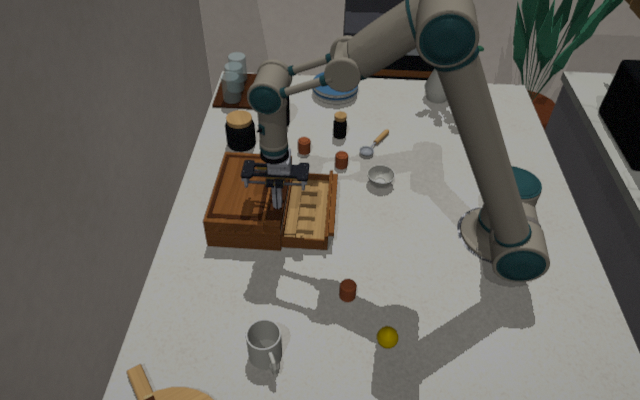

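View pics/top1.png

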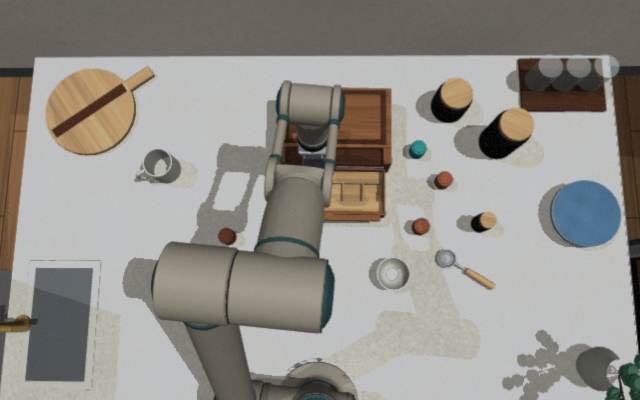

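```bash
cat > s3.py <<'E'
from h import *
a=c2w(-.083,.052); z=.101
r.move_l([a[0],a[1],z],vel=.05)
res={}
for k,(dx,dy) in dict(py=(0,.022),my=(0,-.022),px=(.018,0),mx=(-.018,0)).items():
    b=c2w(-.083+dx,.052+dy)
    g=r.move_l([b[0],b[1],z],vel=.015,guard=4); p=telemetry.current_ee_pos(); st(); print(k,g,np.round(p[:2]-a,4))
    res[k]=p; r.move_l([a[0],a[1],z],vel=.05)
print("centre y",(res['py'][1]+res['my'][1])/2,"x",(res['px'][0]+res['mx'][0])/2,"nominal",a)
r.move_l([a[0],a[1],.2],vel=.2)
E
python3 s3.py
```

```text
t 16.78 p [0.6433 0.0224 0.1006] F [ 0.6 -1.   1.1] open 0.0006
py True [-0.0002  0.013 ]
t 18.17 p [ 0.643  -0.0046  0.1005] F [-0.3  0.9  0.5] open 0.0005
my True [-0.0005 -0.014 ]
t 19.44 p [0.6553 0.0092 0.1008] F [-0.5 -0.2  3.9] open 0.0003
px True [ 0.0118 -0.0002]
t 20.52 p [0.6364 0.0094 0.1015] F [1.  0.4 3.3] open 0.0006
mx True [-0.0071 -0.    ]
centre y 0.008882513507518335 x 0.6458822868055064 nominal [0.6435083  0.00940264]
```

```bash
sed -i 's/^CH=.*/CH=np.array([0.7282,-0.0443]); YAW=-0.014/' h.py; cat > s4.py <<'E'
from h import *
q=down(YAW)
a=c2w(-.285,0)
r.move_l([a[0],a[1],.2],vel=.25); r.move_l([a[0],a[1],.078],vel=.15)
b=c2w(-.255,0)
print(r.move_l([b[0],b[1],.078],vel=.015,guard=2.5)); st()
p=telemetry.current_ee_pos(); print("front x", p[0]+.0105, "expected", c2w(-.251,0)[0])
r.move_l([a[0],a[1],.078],vel=.1); r.move_l([a[0]-.05,a[1]+.1,.2],vel=.25)
for n in("side","top"):
    im=vision.snapshot(n); cv2.imwrite(f"pics/{n}2.png",im[:,:,::-1])
    print(n,[(round(d["score"],2),np.round(d["at"],3)) for d in models.mark_of("cup1",n)])
    print(n,[(round(d["score"],2),np.round(d["at"],3)) for d in models.mark_of("pocket1",n)])
print([np.round(c2w(-.167,.054*i),4) for i in(-2,-1,0,1,2)])
for n in("top","side"):
    im=cv2.imread(f"pics/{n}2.png"); K=5
    P=[]
    for i in range(-2,3):
        for sx,sy in((-1,-1),(-1,1),(1,-1),(1,1)): P.append([*c2w(-.167+.025*sx,.054*i+.025*sy),.020])
    P+= [[*c2w(-.251,.125),.062],[*c2w(-.251,-.125),.062]]
    uv=proj(n,np.array(P)); c0=np.floor(uv.min(0)-12).astype(int); c1=np.ceil(uv.max(0)+12).astype(int)
    s=min(700/(c1-c0)[0],550/(c1-c0)[1]); cr=cv2.resize(im[c0[1]:c1[1],c0[0]:c1[0]],None,fx=s,fy=s,interpolation=cv2.INTER_CUBIC)
    cr=np.clip(cr*1.3,0,255).astype(np.uint8)
    for u in uv: cv2.circle(cr,tuple(int(x) for x in (u+.5-c0)*s),2,(255,255,0),-1)
    cv2.imwrite(f"pics/{n}2c.png",cr)
E
python3 s4.py
```

```text
True
t 24.79 p [ 0.4652 -0.0405  0.0775] F [-0.5  0.2  0.2] open 0.001
front x 0.4756721924331707 expected 0.47722459759823527
side [(0.75, array([0.436, 0.248, 0.002])), (0.64, array([ 0.592, -0.347,  0.   ])), (0.62, array([ 0.475, -0.446, -0.002])), (0.58, array([0.562, 0.013, 0.008])), (0.51, array([ 0.683, -0.275,  0.002])), (0.44, array([ 0.466, -0.278, -0.004]))]
side [(0.85, array([ 0.56 , -0.148,  0.009])), (0.85, array([0.563, 0.067, 0.005])), (0.84, array([ 0.566, -0.096,  0.005])), (0.76, array([0.559, 0.013, 0.008])), (0.67, array([ 0.563, -0.041,  0.009]))]
top [(0.82, array([ 0.681, -0.274, -0.001])), (0.68, array([ 0.437,  0.247, -0.007])), (0.64, array([ 0.596, -0.349,  0.002])), (0.6, array([ 0.46 , -0.276,  0.003]))]
top [(0.78, array([0.56 , 0.014, 0.009])), (0.76, array([ 0.564, -0.097,  0.012])), (0.74, array([ 0.561, -0.048,  0.008])), (0.69, array([ 0.56 , -0.147,  0.004])), (0.6, array([0.561, 0.065, 0.007]))]
[array([ 0.5597, -0.15  ]), array([ 0.5605, -0.096 ]), array([ 0.5612, -0.042 ]), array([0.562, 0.012]), array([0.5627, 0.066 ])]
```

View pics/top2c.png

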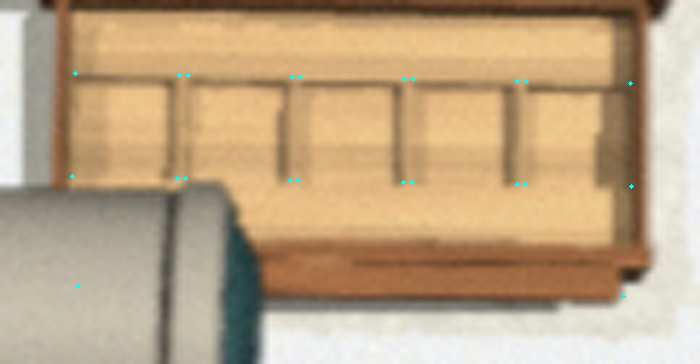

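View pics/side2c.png

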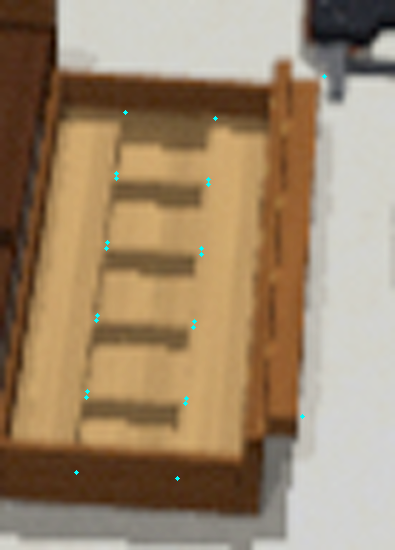

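```bash
cat >> h.py <<'E'
POX=-.1675
def pick(xy,side):
    q1=down(YAW+side*np.pi/2); q0=down(YAW)
    gripper_to(.08,8)
    r.move_to([xy[0],xy[1],.16],q1); r.move_l([xy[0],xy[1],.042],vel=.15,guard=10); st()
    gripper_to(0.0,6); st()
    gripper_to(.074)
    r.move_l([xy[0],xy[1],.042],rot=q0,vel=.05)
    gripper_to(0.0,22); st()
    r.move_l([xy[0],xy[1],.16],vel=.15); st()
def place(k):
    a=c2w(POX,.054*(k-3))
    r.move_l([a[0],a[1],.16],rot=down(YAW),vel=.25)
    r.move_l([a[0],a[1],.075],vel=.15); 
    g=r.move_l([a[0],a[1],.0495],vel=.03,guard=7); print("lower",g); st()
    return g
def release(k):
    a=c2w(POX,.054*(k-3)); p=telemetry.current_ee_pos()
    gripper_to(.060); r.move_l([p[0],p[1],.16],vel=.15); st()
E
cat > s5.py <<'E'
from h import *
pick((.4365,.2475),1)
print("place",place(5))
E
python3 s5.py
```

```text
t 29.55 p [0.4372 0.2475 0.0427] F [-0.2  0.2  0.4] open 0.0799
t 30.2 p [0.4366 0.2475 0.0422] F [-0.6  0.1  1.6] open 0.0436
t 33.15 p [0.4365 0.2475 0.042 ] F [ 0.3 -0.5 -0.1] open 0.0436
t 34.08 p [0.4357 0.2472 0.1591] F [ 0.2 -0.3 -0.6] open 0.0436
lower True
t 36.63 p [0.5618 0.066  0.0499] F [-0.3  0.1  4.6] open 0.0436
place True
```

```bash
cat > s6.py <<'E'
from h import *
release(5)
a=c2w(-.34,.05); r.move_l([a[0],a[1],.2],vel=.3)
for n in("side","top"):
    im=vision.snapshot(n); cv2.imwrite(f"pics/{n}3.png",im[:,:,::-1])
    print(n,[(round(d["score"],2),np.round(d["at"],3)) for d in models.mark_of("cup1",n)])
E
python3 s6.py
```

```text
t 38.01 p [0.5611 0.066  0.1592] F [ 0.6 -0.6 -0.2] open 0.0601
side [(0.72, array([ 0.468, -0.28 , -0.002])), (0.71, array([ 0.59 , -0.345,  0.002])), (0.66, array([0.562, 0.065, 0.014])), (0.64, array([0.337, 0.385, 0.002])), (0.62, array([ 0.682, -0.276, -0.   ]))]
top [(0.79, array([ 0.595, -0.345, -0.003])), (0.71, array([ 0.683, -0.274, -0.001])), (0.54, array([0.565, 0.064, 0.001])), (0.52, array([ 0.462, -0.276,  0.004]))]
```

View pics/side3.png

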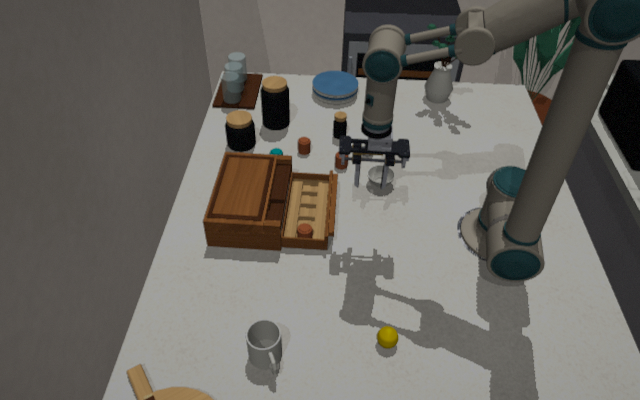

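```bash
cat > s7.py <<'E'
from h import *
pick((.465,-.278),-1)
if telemetry.current_opening()>.04: print("place",place(3))
E
python3 s7.py
```

```text
t 41.58 p [ 0.4657 -0.2781  0.0428] F [0.8 0.3 0.2] open 0.0801
t 42.23 p [ 0.4651 -0.2781  0.0422] F [-0.2  0.9  0.9] open 0.0438
t 45.18 p [ 0.465 -0.278  0.042] F [ 0.8  0.2 -0.3] open 0.0436
t 46.12 p [ 0.4644 -0.2775  0.1591] F [-0.3  0.1 -0.7] open 0.0436
lower True
t 48.8 p [ 0.5603 -0.0418  0.05  ] F [-1.  -0.7  3.3] open 0.0435
place True
```

```bash
cat > s8.py <<'E'
from h import *
release(3)
a=c2w(-.30,.05); r.move_l([a[0],a[1],.2],vel=.3)
for n in("side","top"):
    im=vision.snapshot(n); cv2.imwrite(f"pics/{n}4.png",im[:,:,::-1])
    print(n,[(round(d["score"],2),np.round(d["at"],3)) for d in models.mark_of("cup1",n)])
E
python3 s8.py
```

```text
t 50.17 p [ 0.5596 -0.0417  0.1592] F [-0.6  0.3 -0.3] open 0.0603
side [(0.72, array([ 0.56 , -0.041,  0.005])), (0.66, array([ 0.56 , -0.151,  0.01 ])), (0.6, array([0.562, 0.064, 0.009])), (0.54, array([ 0.684, -0.278,  0.   ])), (0.46, array([ 0.591, -0.345,  0.003]))]
top [(0.49, array([ 0.596, -0.346, -0.002])), (0.48, array([ 0.35 , -0.398,  0.   ])), (0.45, array([ 0.557, -0.04 ,  0.013])), (0.35, array([ 0.621,  0.43 , -0.001]))]
```

View pics/top4.png

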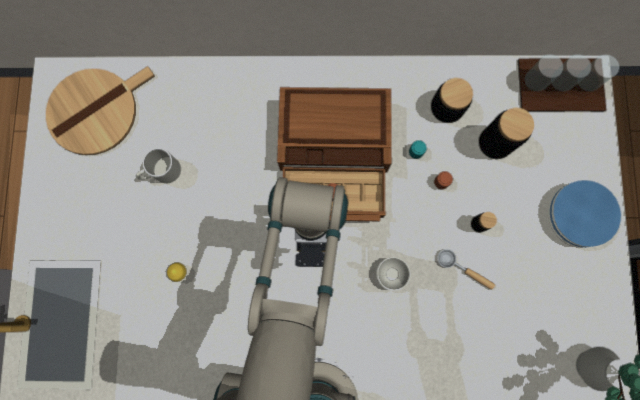

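The picture shows one brown cup left on the counter, at (444,180); the turquoise look-alike at (418,149) stays. The brown cup is the next pick, for pocket 1.

```bash
cat > s9.py <<'E'
from h import *
pick((.593,-.3455),-1)
if telemetry.current_opening()>.04: print("place",place(1))
E
python3 s9.py
```

```text
t 53.93 p [ 0.5938 -0.3458  0.0431] F [-0.5  0.4  0.4] open 0.08
t 54.58 p [ 0.5931 -0.3455  0.0422] F [ 0.4 -0.4  1.4] open 0.0442
t 57.53 p [ 0.5931 -0.3455  0.042 ] F [0.1 0.3 0.1] open 0.0437
t 58.47 p [ 0.5923 -0.3451  0.1589] F [ 0.3 -0.1 -1.2] open 0.0439
lower True
t 60.92 p [ 0.5588 -0.1497  0.0499] F [-1.   0.3  3.3] open 0.0438
place True
```

```bash
cat > s10.py <<'E'
from h import *
release(1)
a=c2w(-.40,-.02); r.move_l([a[0],a[1],.25],vel=.3)
gripper_to(0.0,20)
for n in("side","top"):
    im=vision.snapshot(n); cv2.imwrite(f"pics/{n}5.png",im[:,:,::-1])
    print(n,[(round(d["score"],2),np.round(d["at"],3)) for d in models.mark_of("cup1",n)])
a=cv2.imread("pics/top5.png");b=cv2.imread("pics/side5.png")
c=np.hstack([cv2.resize(a[140:230,270:400],(480,332)),cv2.resize(b[160:260,270:350],(266,332))]); cv2.imwrite("pics/c5.png",c)
E
python3 s10.py
```

```text
t 62.3 p [ 0.5581 -0.1495  0.1591] F [-0.9  0.4 -1.3] open 0.0602
side [(0.77, array([ 0.564, -0.04 ,  0.009])), (0.74, array([0.56 , 0.068, 0.008])), (0.53, array([ 0.556, -0.152,  0.007])), (0.43, array([ 0.683, -0.274,  0.002])), (0.43, array([0.564, 0.063, 0.003]))]
top [(0.81, array([ 0.683, -0.272, -0.002])), (0.73, array([ 0.557, -0.036,  0.011])), (0.71, array([ 0.56 , -0.151,  0.005]))]
```

View pics/c5.png

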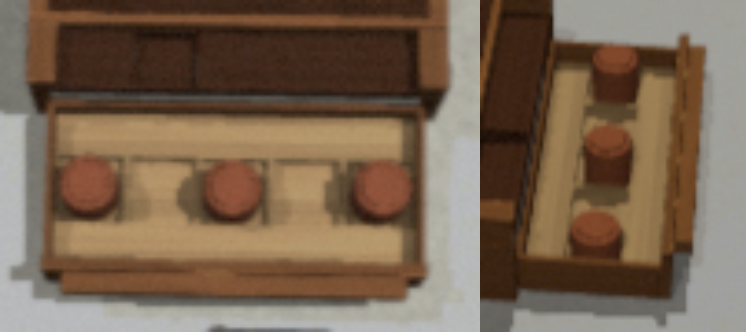

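View pics/side5.png

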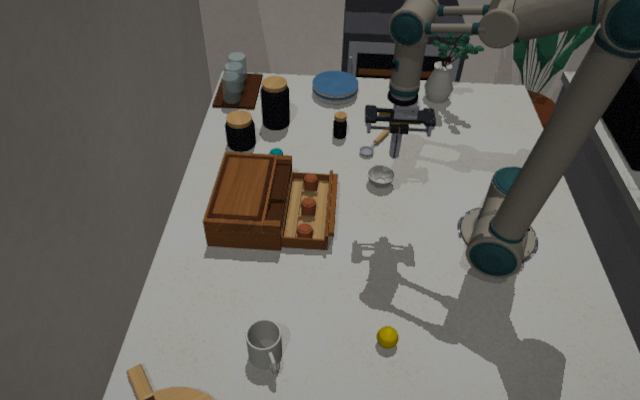

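```bash
cat > s11.py <<'E'
from h import *
q=down(YAW); z=.073
a=c2w(-.285,0); r.move_to([a[0],a[1],.2],q); r.move_l([a[0],a[1],z],vel=.15)
b=c2w(-.262,0); r.move_l([b[0],b[1],z],vel=.03,guard=15); st()
b=c2w(-.152,0); print(r.move_l([b[0],b[1],z],vel=.05,guard=25)); st()
b=c2w(-.121,0); print(r.move_l([b[0],b[1],z],vel=.015,guard=20)); st()
p=telemetry.current_ee_pos(); print("expected shut tcp x",c2w(-.1315,0)[0])
r.hold(.3)
im=vision.snapshot("side"); cv2.imwrite("pics/side6.png",im[:,:,::-1])
E
python3 s11.py
```

```text
t 67.02 p [ 0.4651 -0.0405  0.0727] F [-3.8 -0.8  0.7] open 0.0005
False
t 69.37 p [ 0.5751 -0.0422  0.0727] F [-5.2 -1.3  1.2] open 0.0007
False
t 71.58 p [ 0.5994 -0.0426  0.0727] F [-17.4  -1.8  11.6] open 0.0005
expected shut tcp x 0.5967128867895136
```

View pics/side6.png

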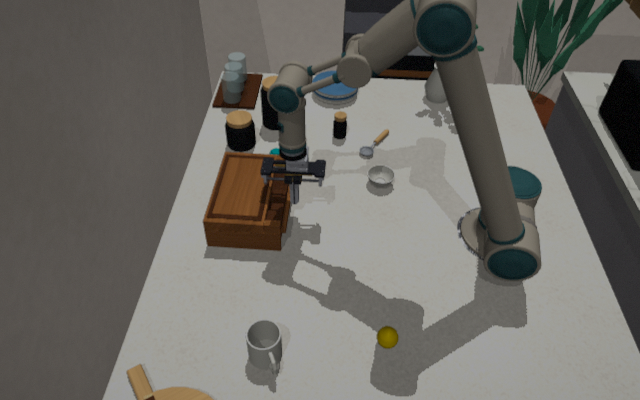

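```bash
cat > s12.py <<'E'
from h import *
z=.073
b=c2w(-.145,0); r.move_l([b[0],b[1],z],vel=.03); st()
r.hold(.5); print("following?",np.round(telemetry.current_wrist_force(),1))
b=c2w(-.20,0); r.move_l([b[0],b[1],z],vel=.1); r.move_l([b[0],b[1],.25],vel=.2)
b=c2w(-.4,0); r.move_l([b[0],b[1],.25],vel=.3)
r.hold(1.5); st()
for n in("side","top"):
    im=vision.snapshot(n); cv2.imwrite(f"pics/{n}7.png",im[:,:,::-1])
    for th in("cup1","drawer_front","bowl","mug","pepper","lemon","spoon"):
        print(n,th,[(round(d["score"],2),np.round(d["at"],3)) for d in models.mark_of(th,n)][:3])
a=cv2.imread("pics/top7.png");b=cv2.imread("pics/side7.png")
b0=cv2.imread("pics/side0.png");a0=cv2.imread("pics/top0.png")
row=lambda a,b:np.hstack([cv2.resize(a[75:185,265:405],(420,330)),cv2.resize(b[140:260,190:310],(330,330))])
cv2.imwrite("pics/c7.png",np.clip(np.vstack([row(a0,b0),row(a,b)])*1.6,0,255).astype(np.uint8)[:600] if False else cv2.resize(np.clip(np.vstack([row(a0,b0),row(a,b)])*1.6,0,255).astype(np.uint8),(682,600)))
E
python3 s12.py
```

```text
t 72.88 p [ 0.5838 -0.0423  0.0731] F [-0.  -0.6  0.4] open 0.0003
following? [-0.5  0.5 -0.3]
t 77.43 p [ 0.3282 -0.0387  0.25  ] F [ 1.1 -0.2 -1.1] open 0.0005
side cup1 [(0.52, array([ 0.68 , -0.277,  0.002]))]
side drawer_front [(0.65, array([ 0.612, -0.044,  0.051])), (0.27, array([ 0.643, -0.175,  0.081]))]
side bowl [(0.73, array([ 0.335, -0.203, -0.002]))]
side mug [(0.97, array([0.631, 0.43 , 0.004]))]
side pepper [(0.89, array([ 0.475, -0.445,  0.   ])), (0.7, array([ 0.632,  0.426, -0.   ]))]
side lemon [(0.84, array([0.335, 0.386, 0.002])), (0.16, array([ 0.335, -0.2  , -0.   ]))]
side spoon [(0.76, array([ 0.35 , -0.396,  0.003])), (0.35, array([ 0.611, -0.038,  0.051]))]
top cup1 [(0.77, array([ 0.683, -0.27 ,  0.001])), (0.38, array([ 0.73 , -0.04 ,  0.005]))]
top drawer_front [(0.88, array([ 0.606, -0.043,  0.055]))]
top bowl [(0.9, array([ 0.335, -0.203, -0.   ]))]
top mug [(0.71, array([ 0.621,  0.429, -0.002]))]
top pepper [(0.69, array([ 0.478, -0.443, -0.   ])), (0.17, array([ 0.606, -0.041,  0.057]))]
top lemon [(0.52, array([0.339, 0.382, 0.001]))]
top spoon [(0.98, array([ 0.351, -0.4  ,  0.004]))]
```

View pics/c7.png

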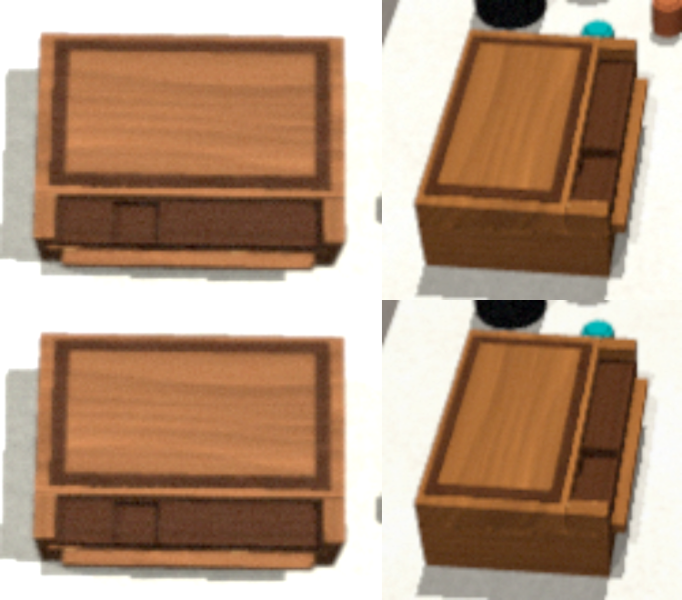

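View pics/top7.png

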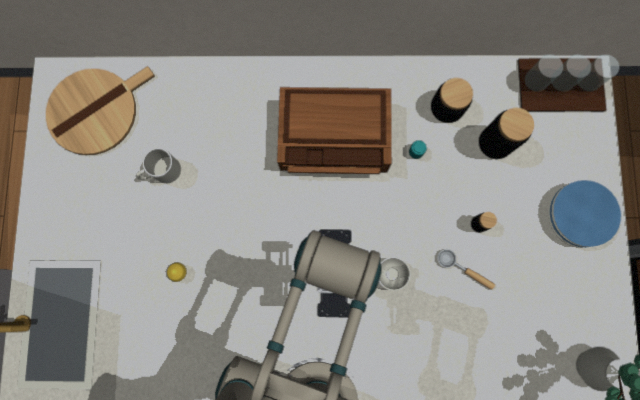

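The drawer looks the same as at the start (front moulding back in place in both views). It has stayed shut for about 5 s with nothing touching it. The bystanders and the turquoise cup at (418,149) have not moved.

```bash
python3 -c "
from h import *
r.sign_off(); print(telemetry.current_t())"
```

```text
the job is handed in; nothing more can be done
the job is handed in; nothing more can be done
```

The job is done and handed in at about 78 s of the 210 s allowed. All three brown cups are in the drawer, and it is latched shut.

- **Catch:** I saw the recess in the second tile from the ledge's +y end. With the closed fingertips I felt the ledge's rear wall and the recess's walls. I pressed the catch there and the drawer sprang fully out.
- **Cups:** The three brown cups went mouth down into pockets 5, 3 and 1. Each met the pocket floor at the expected height, within 0.5 mm, and the pictures showed each one in its pocket. The turquoise look-alike was left alone.
- **Drawer:** I pushed on the middle of the moulding, with about 17 N at the end, to roughly the stop past the latch, then backed off.
- **Last checks:** About 5 s after I backed off, the drawer front was where it had been at the start, in both cameras. There was no brown cup on the counter, and the networks put the bowl, mug, pepper, spoon and lemon within their error of where they started.
- **Disagreements:** Touch put the chest about 2 mm further in x than my fit to the pictures, with slightly more yaw (−0.016 against −0.010 rad). I used the touch values for x and y and −0.014 for the yaw. The touch on the drawer's front came 1.5 mm short of what I expected, which made no difference. The force readings against vertical walls were partly vertical, which I did not explain.

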